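# Clear the tiling kerb and lay its cap tiles

### The job

Before any tile goes on, pick up the grout float and with it sweep every loose mortar chip off the top of the narrow kerb, forwards onto the black catch mat in front, where the chips stay; never push or pick the chips with the gripper itself. Put the float back upright on its cork pad, lined up with it, and lay every rectangular cap tile flat on top of the kerb, lengthwise along it, centred across its depth, square with it and with no tile on another or overhanging an end. Do not knock over the candle cup.

Things in the scene. Friction and masses are not known exactly. Their poses are not given: they have to be found in the camera images.
- kerb: fixed low narrow kerb of bare grey screed with blue glazed strips front and back: 45 mm deep (x), 380 mm long (y), 70 mm high. Origin: centre of its underside on the deck; z up, +x away from the robot, -x its front. A thin black rubber catch mat, 130 mm deep, 420 mm long, 3 mm thick, is fixed along its front, x = -22.5 to -152.5 mm in its frame
- kerb_top (a point): centre of the kerb's flat top, 70 mm above the deck
- pad: flat cork rest pad fixed on the deck, 80 mm (x) by 140 mm (y) by 4 mm thick; origin: centre of its underside
- float: grout float (the scraper block): a black rubber block 50 mm (x) by 110 mm (y, its long edge) by 18 mm high, with a wooden grip rib on top, 24 mm (x) by 100 mm (y), from 18 to 52 mm above the underside. It starts upright on the cork pad. Origin: centre of its underside, z up
- cap1: rectangular blue glazed cap tile 56 mm (x) by 80 mm (y) by 12 mm thick, the same on both faces, starting flat on the deck; 3 or 4 of them are present; origin: centre of its underside as it starts, z up
- cap2: rectangular blue glazed cap tile 56 mm (x) by 80 mm (y) by 12 mm thick, the same on both faces, starting flat on the deck; 3 or 4 of them are present; origin: centre of its underside as it starts, z up
- cap3: rectangular blue glazed cap tile 56 mm (x) by 80 mm (y) by 12 mm thick, the same on both faces, starting flat on the deck; 3 or 4 of them are present; origin: centre of its underside as it starts, z up
- cap4: rectangular blue glazed cap tile 56 mm (x) by 80 mm (y) by 12 mm thick, the same on both faces, starting flat on the deck; 3 or 4 of them are present; origin: centre of its underside as it starts, z up
- chip1: loose chip of dried pale mortar, 22 by 16 by 10 mm, starting on top of the kerb; 3 to 5 are present; origin: centre of its underside as it starts
- chip2: loose chip of dried pale mortar, 22 by 16 by 10 mm, starting on top of the kerb; 3 to 5 are present; origin: centre of its underside as it starts
- chip3: loose chip of dried pale mortar, 22 by 16 by 10 mm, starting on top of the kerb; 3 to 5 are present; origin: centre of its underside as it starts
- chip4: loose chip of dried pale mortar, 22 by 16 by 10 mm, starting on top of the kerb; 3 to 5 are present; origin: centre of its underside as it starts
- chip5: loose chip of dried pale mortar, 22 by 16 by 10 mm, starting on top of the kerb; 3 to 5 are present; origin: centre of its underside as it starts
- candle: candle in a short glass cup with a paper band, 66 mm across, 55 mm high, a bystander; origin: centre of its underside, z up
Things that resemble listed ones, but are neither listed nor needed, are in the scene too. Leave any red look-alike of the cap1 alone.

How it is judged:
By the outcome, as a careful person would: the job done as asked, in the order asked, and still so for the second after the job is handed in, with the robot touching nothing.
Of cap1, cap2, cap3, cap4 only 3 to 4 are there at a start; the rules pass over those that are not, and their reading is None.
Of chip1, chip2, chip3, chip4, chip5 only 3 to 5 are there at a start; the rules pass over those that are not, and their reading is None.
At some moment in a run one of float may be knocked a few centimetres aside while the robot is not near it.
Once in a run the grip may slacken for a moment while it holds something.
It also fails if it takes over 192 s, if anything falls off the work surface, if the arm or the gripper's body presses on something with over 40 N, if the wrist force passes 120 N, or if a joint passes its speed limit or range.

### The arm

A 6-joint arm with a two-finger parallel gripper is mounted at the origin on the work surface. World frame = base frame: x ahead of the robot, y to its left, z up, the work surface at z = 0. Lengths are in m, angles in rad, forces in N, time in s.
With the tool pointing down it reaches from about 0.325 to 0.9 m from the base axis. Payload 3.5 kg.
Tool frame: the origin (TCP) lies at the very end of the fingers, on their centre line; the grasp point (between the pads) lies 19 mm behind it (robot.grasp_offset is the distance from the TCP to the grasp point, in m); z points along the fingers, y is the direction in which the jaws open and shut (so a half turn about z gives the same grasp; the last joint's range is limited). The gripper opens to 85 mm and grips with 20 to 120 N. Pads are 22 mm wide; open, the fingers measure 114 mm over their backs; the gripper's body (76 mm by 85 mm) begins 54 mm behind the grasp point. The pads swing forward as they close: fully open they stand 13 mm farther back than shut.
Start: joints at [-1.302, 0.276, -0.026, 1.268, 0, 1.467], TCP at [0.227, -0.582, 0.231] pointing down, gripper open.
Joint ranges: [-3.12, 3.12], [-0.85, 1.88], [-1.08, 1.24], [-1.95, 2.15], [-1.57, 1.53], [-3.14, 3.14]. Speed limits (rad/s): [2.57, 2.57, 3.14, 3.14, 3.14, 3.14].

### API

Orientations are given as a unit quaternion [w, x, y, z].
In Python, from station import robot, imaging gives the robot as it stands. Calls block until the motion is done:
- robot.move_ptp(position, orientation): joint-space move of the TCP to a pose.
- robot.move_l(position, rotation=None, feed=0.15, contact_N=None): straight line of the TCP; rotation=None keeps the orientation; feed is the mean speed in m/s. With contact_N (N) it stops when the force on the tool has changed by that much, and returns True; else False.
- robot.move_joints(angles): joint-space move.
- robot.set_gripper(opening): finger opening in m; the grip force is fixed at half the most; returns when the fingers have stopped.
- robot.pause(seconds).
- robot.ik(position, orientation): joint angles nearest the present ones, or None.
- imaging.capture(name): name is "side" or "top"; returns a dict with "color" (420x560x3 uint8, red, green, blue), "mtx" (3x3 intrinsics, pixels), "dist" ([k1, k2, p1, p2, k3] as OpenCV has them; the pictures are not rectified), "rvec" (rotation vector, rad) and "tvec" (3), from world to camera coordinates, as OpenCV has them. Camera axes: x right, y down, z forward; pixel columns grow to the right and rows downward; lengths in m; the calibration is good to about 2 mm. A picture is of the moment at which its call begins. There is no depth.
A pose or a line that the arm cannot do raises robot.MotionError and nothing moves.
- robot.close_job(): hands the job in, once; it reports no verdict.
Readings, each from a call of its own:
- robot.get_time_s(): time.
- robot.get_joint_pos(): joint angles.
- robot.get_joint_vel(): joint speeds.
- robot.get_joint_efforts(): joint torques, N m.
- robot.get_tcp_pos(): TCP position.
- robot.get_tool_rot(): TCP orientation.
- robot.get_wrist_force(): force on the tool from outside, world axes, zero at the start.
- robot.get_moment(): the same for the moment, N m.
- robot.get_grip_width(): finger opening in m.
Only numpy, scipy, OpenCV 4.12 (cv2) and the standard library are available. Lean on these libraries where they do the work, as an engineer would, in place of code of your own. Each camera call takes 0.05 s, during which the arm holds its last target.

## Working session

There is one attempt and no reset: what is moved stays moved. The work goes in short steps, each a Python script; the robot and the scene stay as the last script left them, time stands still between calls to the robot, and variables do not carry over. Pictures are saved under pics/ and viewed, and the job is handed in when it is done.

```bash
ls; mkdir -p pics; python3 - <<'E'
from station import robot, imaging
import cv2
for n in("top","side"):
    c=imaging.capture(n); cv2.imwrite(f"pics/{n}0.png",cv2.resize(c["color"][:,:,::-1],(800,600),interpolation=cv2.INTER_CUBIC))
    print(n,c["mtx"],c["dist"],c["rvec"],c["tvec"])
print(robot.get_time_s(),robot.get_tool_rot(),robot.get_tcp_pos(),robot.grasp_offset)
E
```

```text
pics
top [[383.67061485   0.         278.93458536]
 [  0.         383.67061485 215.4609959 ]
 [  0.           0.           1.        ]] [-0.07649635  0.          0.          0.          0.        ] [ 2.18967901 -2.14319679  0.06772733] [0.01170121 0.52207397 1.12209528]
side [[390.80359145   0.         275.8223    ]
 [  0.         390.80359145 204.10263652]
 [  0.           0.           1.        ]] [0.00260186 0.         0.         0.         0.        ] [ 0.37497984 -2.70540894  1.34131702] [0.47963949 0.13980963 1.09459838]
0.1 [-9.99760293e-04  9.82776576e-01  1.84794992e-01 -1.09249605e-04] [ 0.2268249  -0.58163616  0.23026925] 0.0187
```

View pics/top0.png

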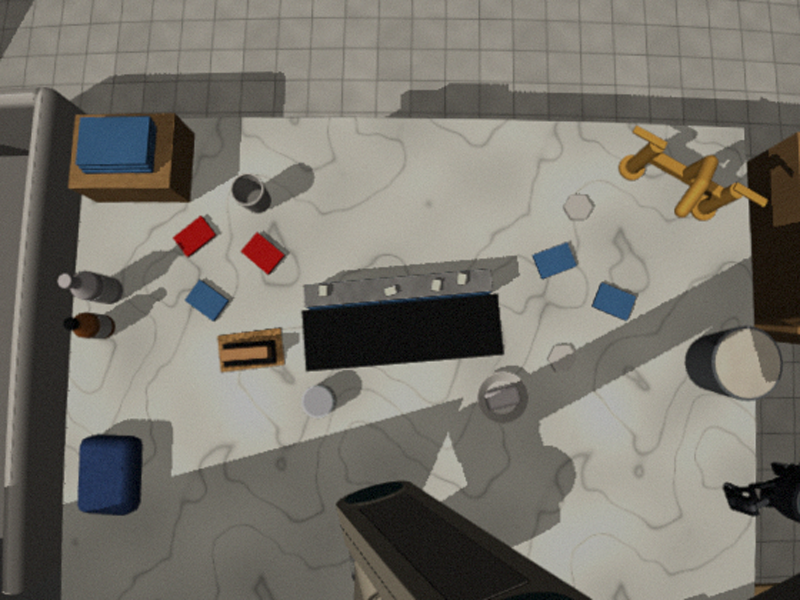

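View pics/side0.png

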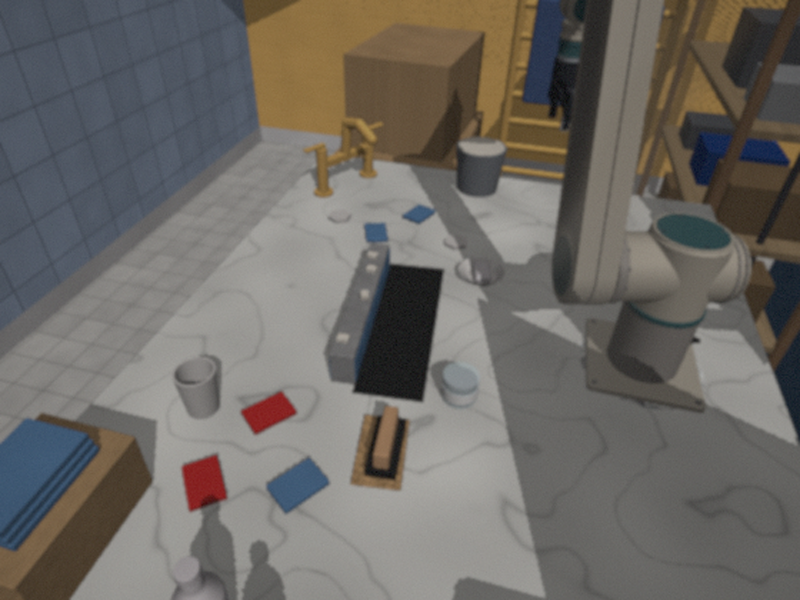

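The overview is clear: kerb and mat in the middle, float on its pad to the left, and blue and red tiles on both sides. Next I'll write helpers and take close crops.

```bash
cat > h.py <<'E'
from station import robot, imaging
import cv2, numpy as np
from scipy.spatial.transform import Rotation as R
def cam(n):
    c=imaging.capture(n); c["R"]=cv2.Rodrigues(np.array(c["rvec"],float))[0]; c["t"]=np.array(c["tvec"],float).reshape(3); return c
def onplane(c,px,z):
    px=np.array(px,float).reshape(-1,1,2)
    u=cv2.undistortPoints(px,c["mtx"],np.array(c["dist"])).reshape(-1,2)
    d=np.c_[u,np.ones(len(u))]@c["R"]; o=-c["R"].T@c["t"]
    return o+d*((z-o[2])/d[:,2])[:,None]
def proj(c,P):
    return cv2.projectPoints(np.array(P,float).reshape(-1,3),np.array(c["rvec"],float),np.array(c["tvec"],float),c["mtx"],np.array(c["dist"]))[0].reshape(-1,2)
def masks(c):
    h=cv2.cvtColor(c["color"],cv2.COLOR_RGB2HSV).astype(int); H,S,V=h[...,0],h[...,1],h[...,2]
    return h,H,S,V
def blobs(m,amin=20):
    cs,_=cv2.findContours(m.astype(np.uint8)*255,cv2.RETR_EXTERNAL,cv2.CHAIN_APPROX_NONE)
    return [k for k in cs if cv2.contourArea(k)>=amin]
def rect(c,k,z):
    "min-area rectangle of contour cast on plane z: centre, (short,long), yaw of long axis"
    P=onplane(c,k.reshape(-1,2).astype(float),z)[:,:2]
    r=cv2.minAreaRect((P*1000).astype(np.float32)); b=cv2.boxPoints(r)
    e=[b[1]-b[0],b[2]-b[1]]; e.sort(key=np.linalg.norm)
    a=np.arctan2(e[1][1],e[1][0])
    a=(a)%np.pi   # long axis, 0..pi ; y axis=pi/2
    return np.array(r[0])/1000,[round(float(np.linalg.norm(x)),1) for x in e],a
def crop(c,u,v,w,h,name,s=4):
    i=c["color"][v:v+h,u:u+w,::-1]; cv2.imwrite(f"pics/{name}.png",cv2.resize(i,None,fx=s,fy=s,interpolation=cv2.INTER_CUBIC))
def down(yaw):
    "tool down; jaw (tool y) axis at world angle yaw (mod pi), nearest wrist config"
    best=None
    for k in (0,np.pi):
        y=yaw+k; X=np.array([np.sin(y),-np.cos(y),0])*-1
        Y=np.array([np.cos(y),np.sin(y),0]); Z=np.array([0,0,-1.]); X=np.cross(Y,Z)
        q=R.from_matrix(np.c_[X,Y,Z]).as_quat(); yield np.r_[q[3],q[:3]]
def orient(pos,yaw):
    j0=np.array(robot.get_joint_pos()); c=[]
    for q in down(yaw):
        s=robot.ik(list(pos),list(q))
        if s is not None: c.append((abs(s[5]),q))   # keep wrist near middle
    return min(c,key=lambda t:t[0])[1]
E
python3 - <<'E'
from h import *
c=cam("top"); s=cam("side")
crop(c,140,170,250,130,"c1",3); crop(c,370,130,120,120,"c2",4); crop(s,160,220,260,140,"c3",3); crop(s,210,130,160,150,"c4",4)
for n,c in(("top",c),("side",s)):
    h,H,S,V=masks(c)
    for nm,m in(("blue",(abs(H-105)<14)&(S>110)&(V>60)),("black",V<28)):
        for k in blobs(m,60):
            r=rect(c,k,.012 if nm=="blue" else .003); print(n,nm,k.reshape(-1,2).mean(0).round(),np.round(r[0],4),r[1],round(np.degrees(r[2]),1))
E
```

```text
top blue [ 71. 332.] [0.1466 0.6519] [105.0, 148.6] 179.8
top blue [429. 211.] [ 0.5467 -0.4317] [54.2, 77.8] 68.0
top blue [144. 210.] [0.5317 0.4371] [53.5, 78.1] 56.2
top blue [388. 182.] [ 0.6314 -0.3048] [52.7, 77.5] 111.7
top blue [ 80. 101.] [0.8808 0.673 ] [129.1, 180.5] 89.5
top black [376. 417.] [-0.069  -0.2782] [15.1, 149.2] 90.5
top black [546. 414.] [-0.0571 -0.8009] [52.7, 99.4] 87.8
top black [310. 383.] [ 0.0122 -0.0698] [135.0, 375.5] 56.0
top black [262. 344.] [0.1373 0.067 ] [26.3, 128.5] 108.7
top black [537. 345.] [ 0.1499 -0.7623] [118.2, 175.1] 85.4
top black [ 94. 329.] [0.1583 0.5825] [40.7, 159.4] 9.4
top black [176. 247.] [0.4213 0.3402] [46.4, 110.8] 95.7
top black [ 50. 226.] [0.475  0.7478] [29.5, 32.1] 49.6
top black [281. 232.] [0.473 0.016] [126.2, 415.3] 96.2
top black [544. 186.] [ 0.6194 -0.8015] [108.0, 222.6] 177.0
top black [533. 137.] [ 0.7776 -0.7666] [81.4, 234.9] 162.8
side blue [208. 340.] [0.531 0.44 ] [53.0, 74.0] 56.1
side blue [ 24. 335.] [0.9383 0.5445] [152.0, 190.3] 90.7
side blue [262. 162.] [ 0.6277 -0.2989] [43.9, 63.5] 107.4
side blue [293. 150.] [ 0.5437 -0.4256] [43.8, 67.0] 68.5
side blue [534. 106.] [-0.478  -1.2072] [139.9, 196.9] 86.7
side blue [501.  99.] [-0.3364 -1.2211] [99.0, 224.3] 79.5
side blue [381.  36.] [ 0.3106 -2.6091] [143.1, 2276.3] 91.8
side black [392.  65.] [ 0.2127 -1.7398] [82.8, 794.6] 91.2
```

View pics/c1.png

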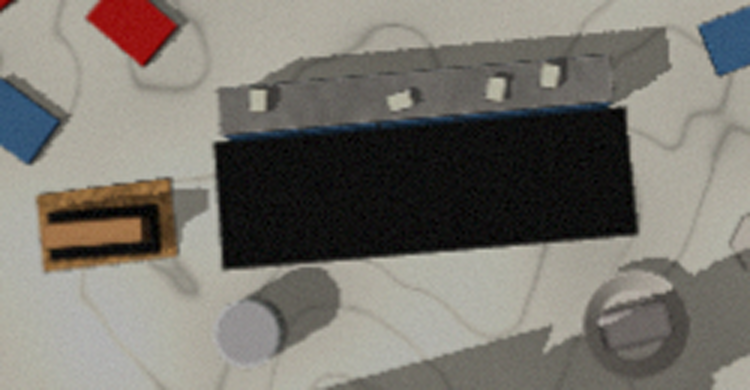

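View pics/c2.png

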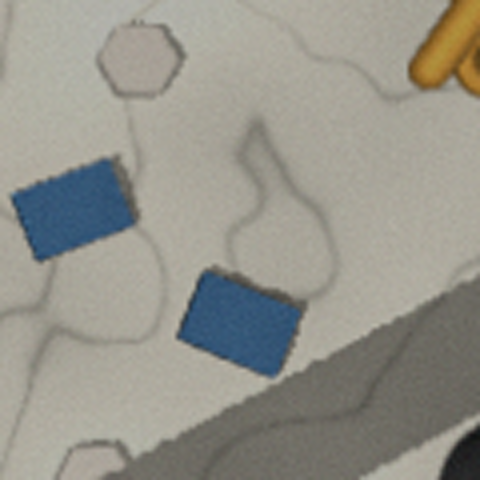

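View pics/c3.png

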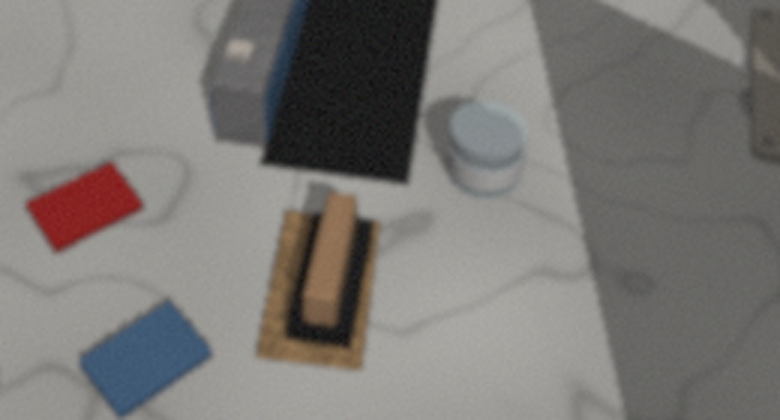

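View pics/c4.png

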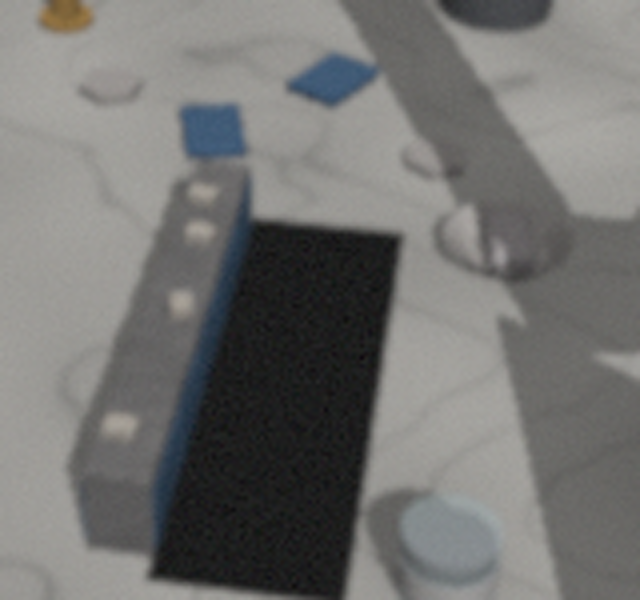

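```bash
python3 - <<'E'
from h import *
c=cam("top"); s=cam("side")
print(onplane(c,[[212.7,199.3],[343.3,188.3],[344,204.3],[216,215]],.07).round(4))
for p in((165,247),(172,247),(183,247),(158,236),(195,240)): print("top",p,cv2.cvtColor(c["color"],cv2.COLOR_RGB2HSV)[p[1],p[0]])
crop(c,145,225,65,45,"f1",10); crop(s,235,275,65,115,"f2",5)
h,H,S,V=masks(c)
from functools import partial
m=(V>105)&(V<140)&(S<40)
# float rib 
for (n,cc) in(("top",c),("side",s)):
    h,H,S,V=masks(cc)
    m=(H<20)&(S>85)&(V>95)
    for k in blobs(m,40):
        p=k.reshape(-1,2).mean(0); 
        print(n,p.round(),[ (np.round(a,4) if hasattr(a,'shape') else a) for a in rect(cc,k,.056)])
# chips
for (n,cc,roi) in(("top",c,(205,180,145,40)),("side",s,(220,160,70,110))):
    h,H,S,V=masks(cc); x,y,w,hh=roi
    m=np.zeros(V.shape,bool); m[y:y+hh,x:x+w]=True
    for k in blobs(m&(V>165),8):
        M=cv2.moments(k); print(n,onplane(cc,[M['m10']/M['m00'],M['m01']/M['m00']],.08)[0].round(4),cv2.contourArea(k), k.reshape(-1,2).mean(0).round())
E
```

```text
[[ 0.5606  0.2141  0.07  ]
 [ 0.5997 -0.1614  0.07  ]
 [ 0.5535 -0.1638  0.07  ]
 [ 0.5153  0.2028  0.07  ]]
top (165, 247) [ 14 136 163]
top (172, 247) [ 14 137 164]
top (183, 247) [ 15 142 160]
top (158, 236) [ 16 158 126]
top (195, 240) [ 16 151 101]
top [173. 246.] [array([0.4274, 0.3227]), [75.1, 131.8], np.float32(1.7117)]
top [184. 177.] [array([0.6284, 0.3079]), [54.3, 75.9], np.float32(0.902)]
top [135. 166.] [array([0.6619, 0.4558]), [53.0, 77.8], np.float32(2.2697)]
top [502. 136.] [array([ 0.7533, -0.6412]), [157.8, 161.7], np.float32(0.8768)]
top [455. 111.] [array([ 0.8368, -0.5105]), [117.3, 138.6], np.float32(1.1619)]
top [ 74. 113.] [array([0.8495, 0.6317]), [166.4, 230.1], np.float32(1.5659)]
side [142. 338.] [array([0.6471, 0.4992]), [51.5, 79.9], np.float32(2.2546)]
side [ 42. 358.] [array([0.8166, 0.5817]), [62.5, 246.0], np.float32(1.6035)]
side [265. 322.] [array([0.4172, 0.3763]), [70.0, 125.3], np.float32(1.7175)]
side [270. 306.] [array([0.4181, 0.3493]), [25.2, 116.6], np.float32(1.6764)]
side [187. 288.] [array([0.6137, 0.3548]), [57.7, 74.9], np.float32(0
[... 874 characters left out ...]
32(1.3945)]
side [466.  62.] [array([-0.2153, -1.7132]), [32.5, 754.2], np.float32(1.3812)]
side [508.  27.] [array([-0.6702, -2.9594]), [415.3, 2538.9], np.float32(1.2397)]
side [482.  12.] [array([-0.5138, -3.2788]), [51.3, 1163.8], np.float32(1.3916)]
side [297.  66.] [array([ 0.8   , -1.8202]), [1899.5, 2699.6], np.float32(1.9553)]
top [0.5512 0.0396 0.08  ] 18.5 [273. 203.]
top [0.5494 0.1748 0.08  ] 18.0 [226. 203.]
top [ 0.5652 -0.0509  0.08  ] 18.5 [305. 199.]
top [ 0.5781 -0.1018  0.08  ] 20.0 [323. 195.]
top [0.586  0.2335 0.08  ] 10.5 [206. 189.]
top [ 0.6155 -0.0379  0.08  ] 112.0 [306. 181.]
top [0.6092 0.0466 0.08  ] 50.0 [271. 183.]
top [0.5843 0.1802 0.08  ] 669.5 [223. 194.]
```

View pics/f1.png

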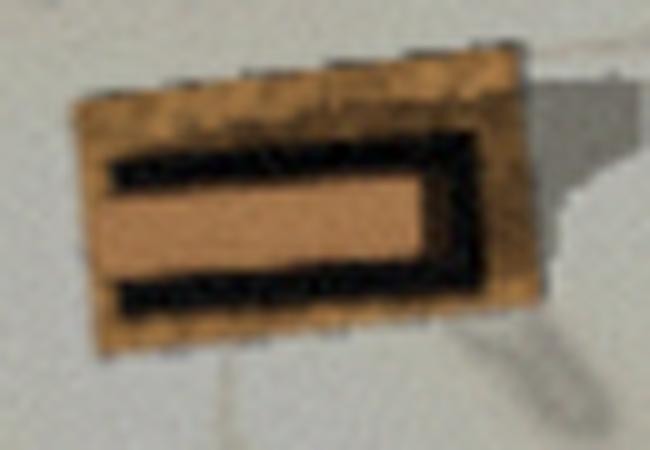

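View pics/f2.png

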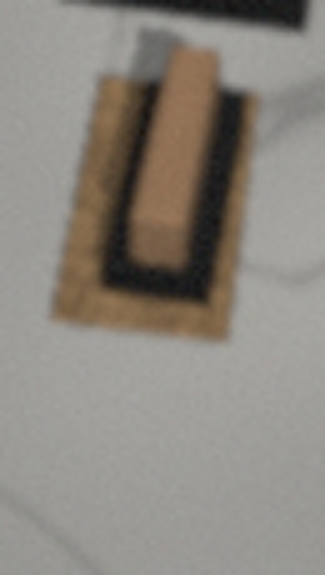

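```bash
python3 - <<'E'
from h import *
c=cam("top"); s=cam("side")
def q(cc,p,sc,o,z,nm):
    P=onplane(cc,np.array(p)/sc-.5+np.array(o),z)[:,:2]
    e=[np.linalg.norm(P[i]-P[(i+1)%4]) for i in range(4)]
    a=(P[0]+P[3]-P[1]-P[2]); print(nm,P.mean(0).round(4),np.round(e,3),"yaw of long",np.degrees(np.arctan2(a[1],a[0])).round(1))
f=[145,225]
q(c,[(100,198),(422,178),(420,258),(102,278)],10,f,.056,"rib top")
q(c,[(110,158),(483,130),(483,292),(118,318)],10,f,.022,"rubber top")
q(c,[(75,100),(520,45),(542,305),(103,352)],10,f,.004,"pad top")
g=[235,275]
q(s,[(133,225),(172,50),(217,52),(185,225)],5,g,.056,"rib side")
q(s,[(53,318),(100,75),(258,97),(228,340)],5,g,.004,"pad side")
crop(c,205,180,75,45,"k1",10); crop(c,275,175,75,45,"k2",10); crop(s,220,160,70,115,"k3",5)
E
```

```text
rib top [0.4193 0.3358] [0.096 0.023 0.094 0.023] yaw of long 95.0
rubber top [0.4205 0.3349] [0.114 0.048 0.112 0.048] yaw of long 95.6
pad top [0.4279 0.3371] [0.139 0.079 0.136 0.078] yaw of long 97.9
rib side [0.4198 0.3393] [0.099 0.021 0.098 0.022] yaw of long 96.6
pad side [0.4277 0.3384] [0.139 0.08  0.136 0.078] yaw of long 98.8
```

View pics/k1.png

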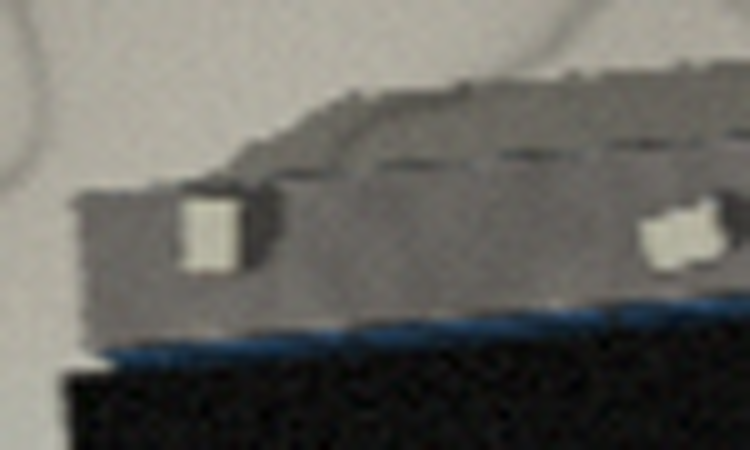

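View pics/k2.png

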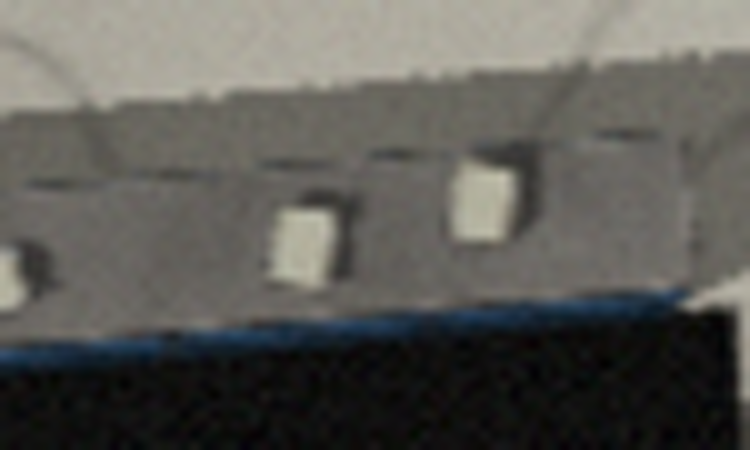

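View pics/k3.png

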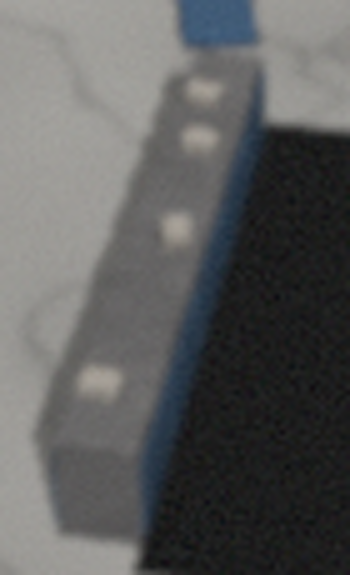

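```bash
python3 - <<'E'
from h import *
c=cam("top"); s=cam("side")
A=np.array
P=onplane(c,A([(75,195),(85,350)])/10-.5+A([205,180]),.07); Q=onplane(c,A([(682,130),(688,293)])/10-.5+A([275,175]),.07)
S=onplane(s,A([(38,435),(150,447),(190,60),(262,57)])/5-.5+A([220,160]),.07)
def ln(K,nm):
    K=K[:,:2]; bl,fl,br,fr=K; a=bl+fl-br-fr; print(nm,K.mean(0).round(4),[np.linalg.norm(x).round(4) for x in(bl-br,fl-fr,bl-fl,br-fr)],np.degrees(np.arctan2(a[1],a[0])).round(2))
ln(np.r_[P,Q],"kerb top"); ln(S,"kerb side")
h,H,Sa,V=masks(c); m=(V<40)&(Sa<256); m[:190]=0;m[265:]=0;m[:,:205]=0;m[:,:][:, 360:]=0
for k in blobs(m,500):
  print([x if not hasattr(x,'shape') else np.round(x,4) for x in rect(c,k,.003)])
  x,e,a=rect(c,k,.003); print("kerb from mat",x+.0875*A([np.sin(a),-np.cos(a)]))
E
```

```text
kerb top [0.5587 0.0266] [np.float64(0.3781), np.float64(0.3753), np.float64(0.0451), np.float64(0.0472)] 96.02
kerb side [0.5601 0.0264] [np.float64(0.3623), np.float64(0.3732), np.float64(0.0582), np.float64(0.0475)] 95.92
[array([0.4737, 0.016 ]), [128.2, 415.8], np.float32(1.6774)]
kerb from mat [0.56068381 0.02530466]
```

Candidates, in native top-image pixels:
- **Cap tile:** blue tiles at (144,210), (388,182) and (429,211) measure about 54×78 mm, so I'm taking these. I'm rejecting the red tiles at (136,165) and (184,177), the large blue stack on a box at (80,101) and the dark blue block at (77,332).
- **Float:** the black block with a wooden rib at (173,247).
- **Chips:** four on the kerb, at (226,203), (273,203), (305,199) and (323,195). The pale hexagons at (405,145) and (393,248) are too large.
- **Candle:** the cup with a paper band at (224,280). The tall cup at (175,135) isn't it.

The crops confirm these choices. Next I'll grasp the float.

```bash
cat >> h.py <<'E'
KC=np.array([.5597,.026]); KY=np.radians(6.05)
def kw(x,y): return KC+np.array([np.cos(KY)*x-np.sin(KY)*y,np.sin(KY)*x+np.cos(KY)*y])
def kf(p): d=np.array(p)[:2]-KC; return np.array([np.cos(KY)*d[0]+np.sin(KY)*d[1],-np.sin(KY)*d[0]+np.cos(KY)*d[1]])
def snap(tag):
    for n in("top","side"):
        c=cam(n); cv2.imwrite(f"pics/{n}_{tag}.png",c["color"][:,:,::-1])
def goto(xy,z,yaw): p=[xy[0],xy[1],z]; robot.move_ptp(p,list(orient(p,yaw)))
E
python3 - <<'E'
from h import *
yaw=np.radians(5.8); xy=[.4195,.3375]
robot.set_gripper(.06)
goto(xy,.15,yaw)
print(robot.get_joint_pos(),robot.get_time_s())
print("contact",robot.move_l([*xy,.026],feed=.08,contact_N=8), robot.get_tcp_pos())
robot.set_gripper(0); print(robot.get_grip_width(),robot.get_wrist_force(),robot.get_tcp_pos())
robot.move_l([*xy,.15],feed=.1); print(robot.get_grip_width(),robot.get_wrist_force(),robot.get_time_s())
snap("a")
E
```

```text
[ 5.56432397e-01  1.81886468e-01 -3.25154103e-01  1.06352098e+00
 -1.24621148e-04 -1.11457337e+00] 4.1667
contact False [0.41995405 0.33780599 0.02654568]
0.023381421523885636 [ 0.48439537 -0.3077116   3.26758522] [0.41988109 0.33771024 0.02642895]
0.02307646446567412 [ 0.41244529 -0.52627184 -2.60506838] 7.675
```

```bash
python3 - <<'E'
import cv2,numpy as np
a=cv2.imread("pics/top_a.png");b=cv2.imread("pics/side_a.png")
cv2.imwrite("pics/a1.png",np.hstack([cv2.resize(a[180:300,100:240],(400,343)),cv2.resize(b[200:380,180:390],(400,343))]))
E
```

```text
(no output)
```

View pics/a1.png

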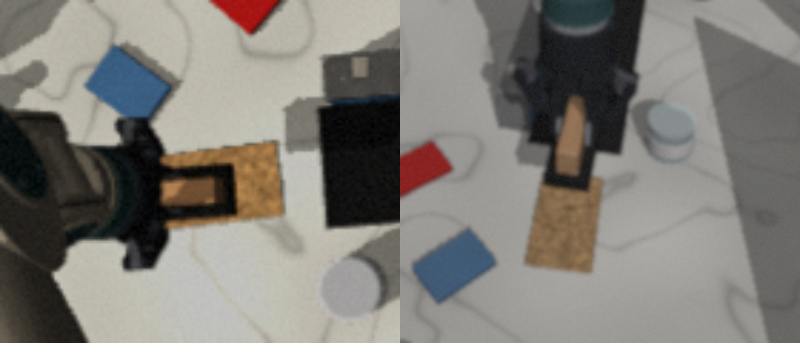

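The float is held level and the bare pad shows below it. Now sweeping.

```bash
python3 - <<'E'
from h import *
for i,y in enumerate((.145,.02,-.10)):
    s=kw(.056,y); e=kw(-.024,y)
    goto(s,.15,KY) if i==0 else robot.move_l([*s,.15],feed=.2)
    robot.move_l([*s,.0938],feed=.12)
    t=robot.move_l([*e,.0938],feed=.05,contact_N=25)
    print(y,t,robot.get_grip_width(),np.round(robot.get_wrist_force(),1),kf(robot.get_tcp_pos()).round(4),robot.get_tcp_pos()[2].round(4),robot.get_time_s())
    if t: break
    robot.move_l([*e,.15],feed=.15)
robot.move_l([*kw(.1,.1),.2],feed=.25)
goto([.4278,.40],.2,KY)
snap("b")
c=cam("top");s=cam("side");crop(c,200,170,160,105,"b1",5);crop(s,210,150,110,140,"b2",4)
E
```

```text
0.145 False 0.02343279223755015 [ 1.  -0.2 -1.8] [-0.0236  0.145 ] 0.0939 11.1
0.02 False 0.023038200011423184 [-0.4  0.2 -1.8] [-0.0236  0.02  ] 0.0939 14.8833
-0.1 False 0.022972356541837272 [ 0.4 -0.1 -2.3] [-0.0237 -0.1001] 0.0938 18.65
```

View pics/b1.png

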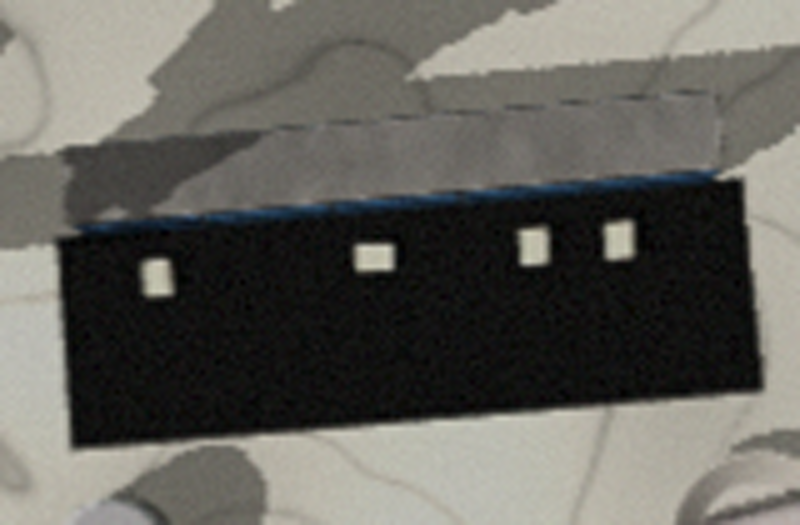

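View pics/b2.png

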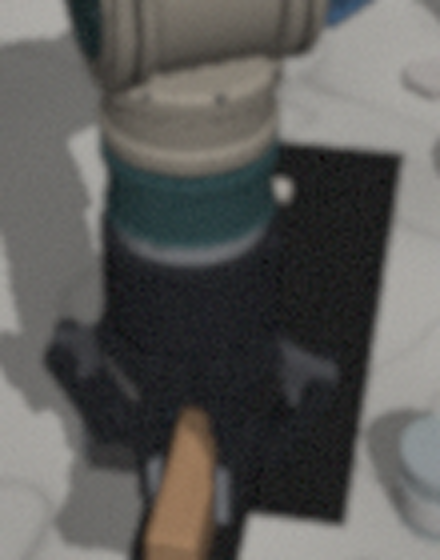

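View pics/top_b.png

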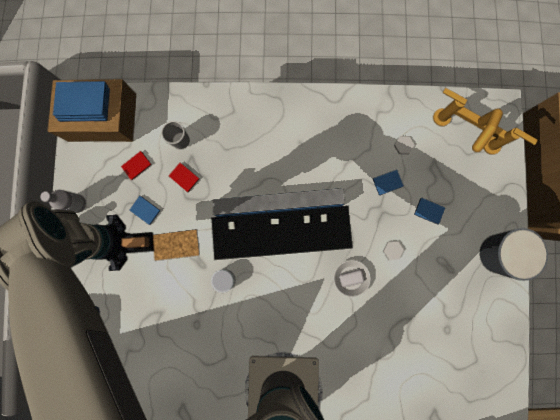

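All four chips lie on the mat and the kerb is bare. With the pad uncovered I can refine its pose, then put the float back.

```bash
python3 - <<'E'
from h import *
c=cam("top"); h,H,S,V=masks(c)
m=(H<22)&(S>110)&(V>70); m[:220]=0;m[270:]=0;m[:,:140]=0;m[:,210:]=0
for k in blobs(m,100): print([x if not hasattr(x,'shape') else np.round(x,4) for x in rect(c,k,.004)])
crop(c,100,205,115,75,"p1",6)
E
```

```text
[array([0.4278, 0.3377]), [77.0, 136.7], np.float32(1.7108)]
```

View pics/p1.png

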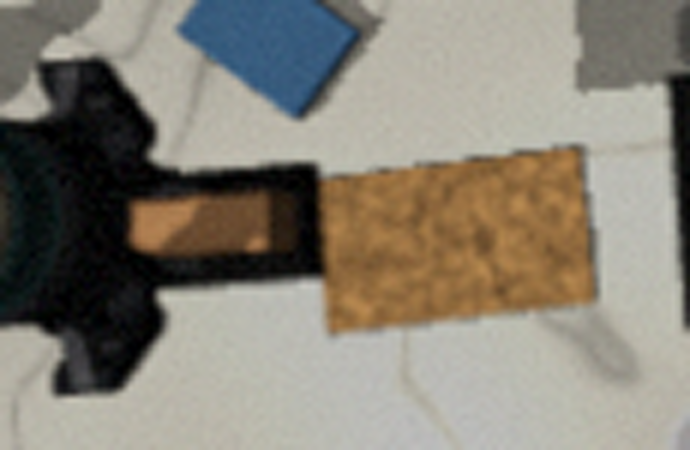

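```bash
python3 - <<'E'
from h import *
c=cam("top"); t=robot.get_tcp_pos()
P=onplane(c,np.array([[318,166],[322,275]])/6-.5+np.array([100,205]),t[2]-.0224+.018).mean(0)[:2]
y=np.array([-np.sin(KY),np.cos(KY)]); x=np.array([np.cos(KY),np.sin(KY)])
d=P-t[:2]; off=d@y+.055; print("float offset along y",off, "x",d@x)
off=np.clip(off,-.004,.004)
yaw=np.radians(8.1); yy=np.array([-np.sin(yaw),np.cos(yaw)])
xy=np.array([.4278,.3377])-off*yy
goto(xy,.12,yaw); robot.move_l([*xy,.04],feed=.12)
print(robot.move_l([*xy,.0262],feed=.03,contact_N=6),robot.get_tcp_pos(),robot.get_grip_width())
robot.set_gripper(.05); robot.move_l([*xy,.16],feed=.12)
# retreat toward next tile (left one)
goto([.5317,.4371],.2,np.radians(56.1-90))
print(robot.get_time_s()); c=cam("top");s=cam("side");crop(c,130,190,115,75,"p2",6);crop(s,190,180,120,150,"p3",4)
E
```

```text
float offset along y -0.005017223438093264 x -0.0007226153245990007
True [0.42733573 0.34166244 0.02645157] 0.02297878550922445
26.075
```

View pics/p2.png

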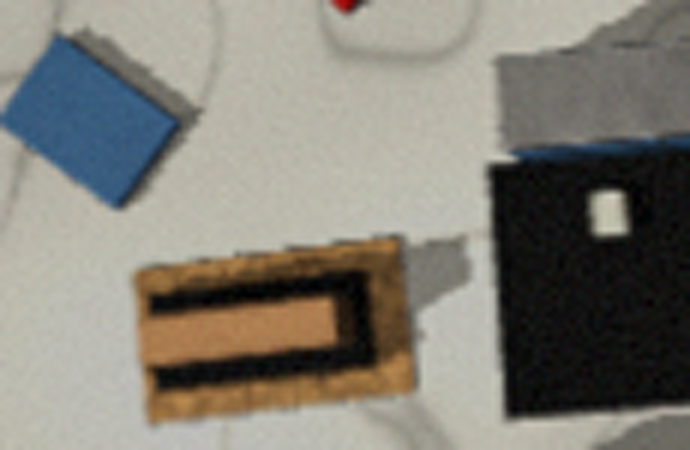

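View pics/p3.png

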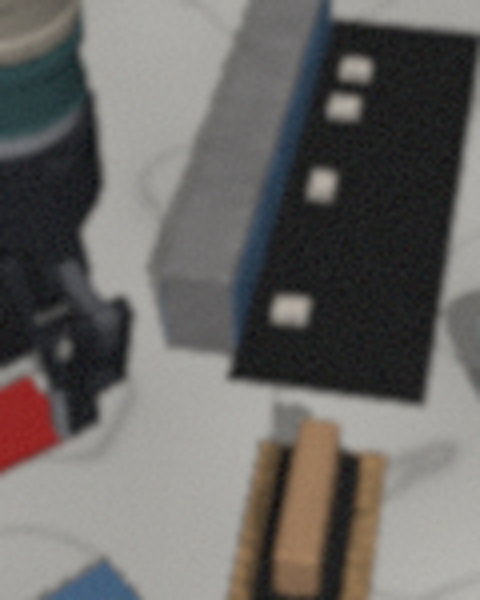

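```bash
python3 - <<'E'
from h import *
print(robot.get_tcp_pos(),robot.get_joint_pos(),robot.get_time_s())
snap("c")
c=cam("top")
def q(cc,p,sc,o,z,nm):
    P=onplane(cc,np.array(p)/sc-.5+np.array(o),z)[:,:2]; a=(P[0]+P[3]-P[1]-P[2]); print(nm,P.mean(0).round(4),"yaw",np.degrees(np.arctan2(a[1],a[0])).round(1))
f=[130,190]
q(c,[(138,316),(338,296),(340,346),(143,367)],6,f,.056,"rib top")
q(c,[(150,297),(370,270),(376,360),(156,388)],6,f,.022,"rubber top")
E
```

```text
[0.53037599 0.43605804 0.19897064] [ 5.94065014e-01  4.03512275e-01  8.13298591e-02  1.25135304e+00
 -7.00858726e-05 -3.85820692e-01] 26.175
rib top [0.4267 0.3395] yaw 97.2
rubber top [0.4284 0.3383] yaw 98.5
```

View pics/top_c.png

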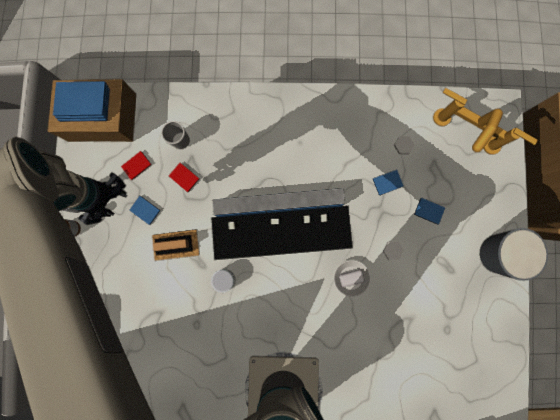

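Float is back on the pad, centre within about 2 mm and yaw 97–98.5° against the pad's 98°. The first tile is next.

```bash
cat >> h.py <<'E'
def pick(xy,yawlong):
    yaw=yawlong-np.pi/2
    robot.set_gripper(.068); goto(xy,.15,yaw); robot.move_l([*xy,.03],feed=.15)
    t=robot.move_l([*xy,-.0035],feed=.03,contact_N=5); z=robot.get_tcp_pos()[2]
    if t: robot.move_l([*xy,z+.0025],feed=.03)
    robot.set_gripper(0); z=robot.get_tcp_pos()[2]
    robot.move_l([*xy,.15],feed=.12)
    print("pick contact",t,"z",round(z,4),"w",robot.get_grip_width(),np.round(robot.get_wrist_force(),1)); return z
def place(y,z):
    xy=kw(0,y); goto(xy,.15,KY); print("w before",robot.get_grip_width()); robot.move_l([*xy,.088+z],feed=.12)
    t=robot.move_l([*xy,.0695+z],feed=.025,contact_N=5); print("place contact",t,robot.get_tcp_pos(),"w",robot.get_grip_width(),np.round(robot.get_wrist_force(),1))
    robot.set_gripper(.07); robot.move_l([*xy,.16],feed=.12); print("t",robot.get_time_s())
E
python3 - <<'E'
from h import *
z=pick([.5315,.438],np.radians(56.2)); open("z","w").write(str(z)); snap("d")
c=cam("top"); s=cam("side"); crop(c,60,140,120,100,"d1",4); crop(s,130,180,130,190,"d2",4)
E
```

```text
pick contact False z -0.0026 w 0.05457252316743833 [-0.5  0.2 -1.9]
```

View pics/d2.png

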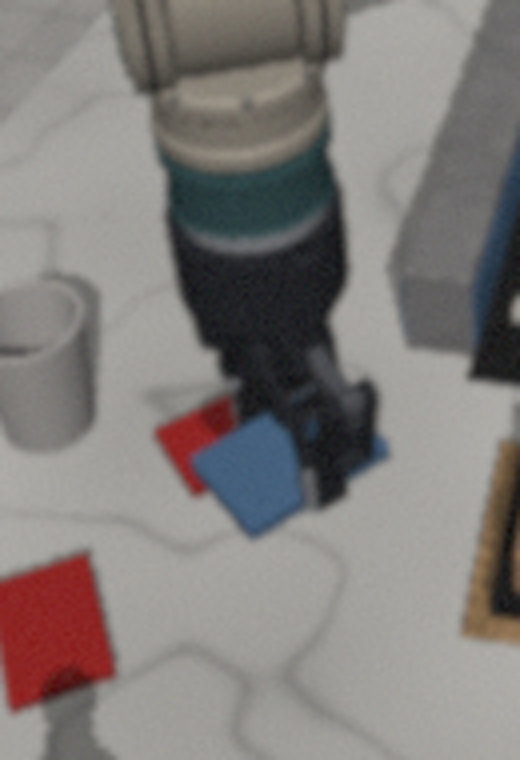

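The tile is held flat between the fingers. Placing it in the middle of the left third.

```bash
python3 - <<'E'
from h import *
place(.11,float(open("z").read()))
goto([.6305,-.303],.2,np.radians(21.6))
snap("e"); c=cam("top"); s=cam("side"); crop(c,200,160,160,105,"e1",5); crop(s,190,140,120,150,"e2",4)
h,H,S,V=masks(c); m=(abs(H-105)<14)&(S>110)&(V>60)
for k in blobs(m,60):
    p=k.reshape(-1,2).mean(0); on=200<p[0]<355
    r=rect(c,k,.082 if on else .012); print(p.round(),np.round(r[0],4),r[1],round(np.degrees(r[2]),1),"kerb frame",kf(r[0]).round(4) if on else "")
E
```

```text
w before 0.05442834592066066
place contact True [0.54765729 0.13527693 0.06734129] w 0.05449554490204433 [-0.7 -0.3  4.4]
t 34.85
[ 71. 332.] [0.1477 0.6509] [107.7, 153.1] 2.2 kerb frame 
[241. 205.] [0.5463 0.1291] [56.6, 91.3] 95.8 kerb frame [-0.0024  0.1039]
[388. 182.] [ 0.6312 -0.3049] [52.3, 77.5] 111.7 kerb frame 
[ 80. 101.] [0.8808 0.673 ] [129.0, 180.5] 89.6 kerb frame
```

View pics/e1.png

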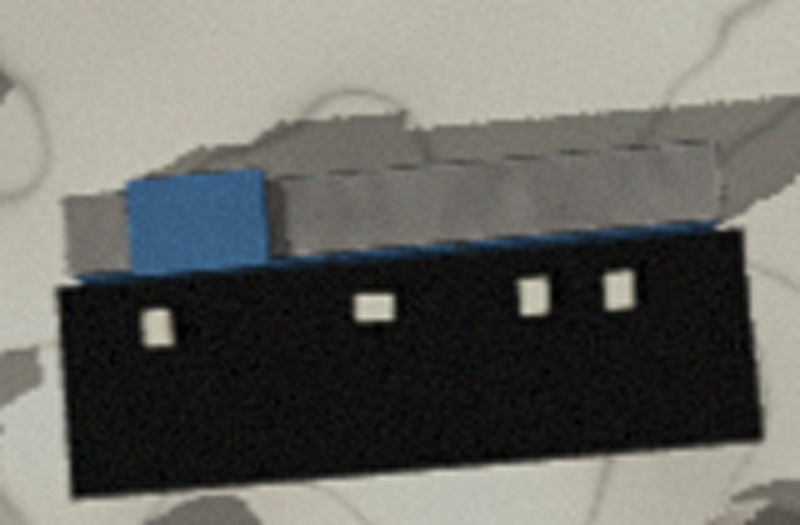

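View pics/e2.png

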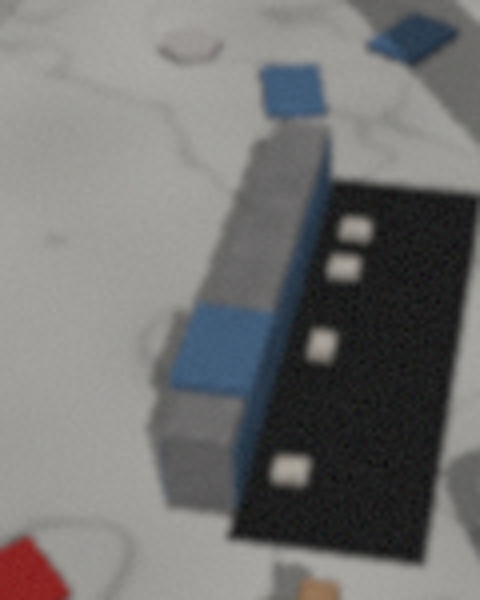

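```bash
python3 - <<'E'
from h import *
c=cam("top")
P=onplane(c,np.array([(127,183),(262,170),(268,258),(133,275)])/5-.5+np.array([200,160]),.082)[:,:2]
print(P.mean(0),kf(P.mean(0)).round(4),[np.degrees(np.arctan2(*(a[::-1]))).round(1) for a in(P[0]-P[1],P[3]-P[2])])
z=pick([.631,-.3045],np.radians(111.7))
place(0,z)
z=pick([.5465,-.431],np.radians(68.1))
place(-.11,z)
goto([.45,-.40],.25,KY)
snap("f"); c=cam("top"); s=cam("side"); crop(c,200,160,160,105,"g1",5); crop(s,190,140,120,150,"g2",4)
E
```

```text
[0.54762631 0.13586804] [-0.0004  0.1105] [np.float64(96.6), np.float64(98.3)]
pick contact False z -0.0027 w 0.05441922793129799 [ 0.1  0.2 -2.5]
w before 0.0546569387461168
place contact True [0.55924537 0.02605137 0.06733705] w 0.05404992348193225 [-0.8  1.1  5. ]
t 45.3417
pick contact False z -0.0026 w 0.054376520402080034 [ 0.7 -0.4 -1.4]
w before 0.054010950321200325
place contact True [ 0.57083834 -0.08322668  0.06737138] w 0.05450442837649266 [-0.8 -0.7  5.5]
t 55.075
```

View pics/g1.png

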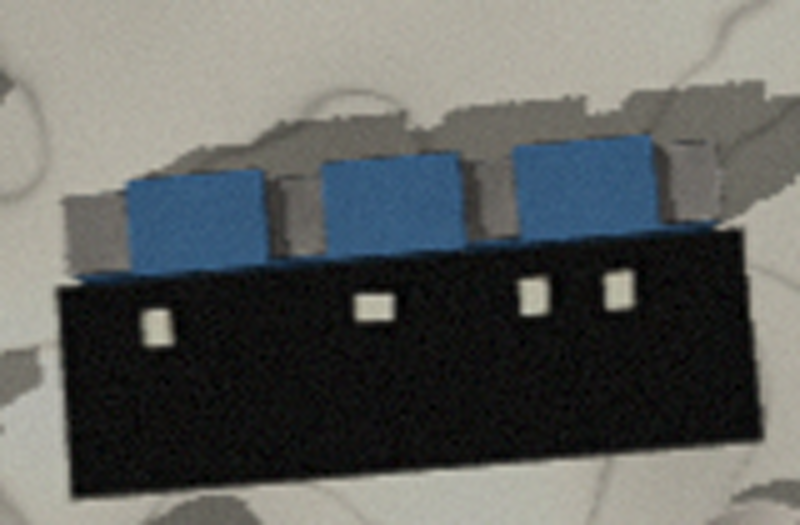

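View pics/g2.png

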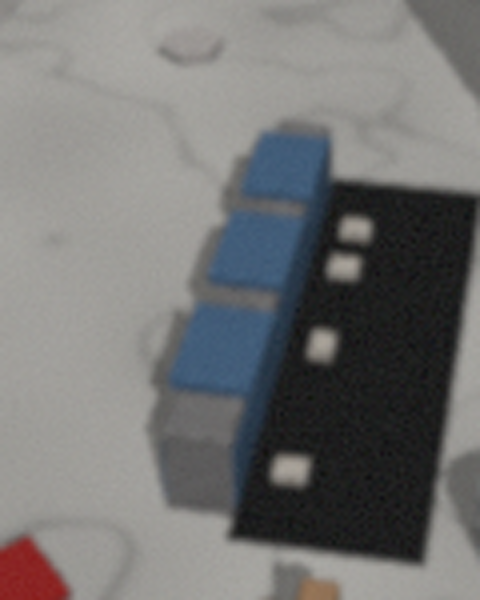

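View pics/top_f.png

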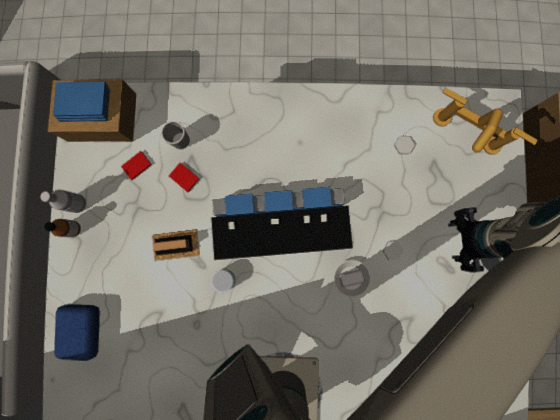

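```bash
python3 - <<'E'
from h import *
c=cam("top"); s=cam("side")
for p in([(127,183),(262,170),(268,258),(133,275)],[(322,163),(458,153),(466,240),(328,256)],[(514,147),(650,136),(658,226),(520,242)]):
    P=onplane(c,np.array(p)/5-.5+np.array([200,160]),.082)[:,:2]
    print(kf(P.mean(0)).round(4),[(np.degrees(np.arctan2(*(a[::-1])))-96.05).round(1) for a in(P[0]-P[1],P[3]-P[2])])
crop(c,145,220,65,45,"j1",10); crop(s,235,275,65,115,"j2",5); print(robot.get_time_s())
E
```

```text
[-0.0004  0.1105] [np.float64(0.5), np.float64(2.3)]
[ 0.0005 -0.0015] [np.float64(-0.7), np.float64(1.8)]
[-1.000e-04 -1.108e-01] [np.float64(-0.2), np.float64(1.8)]
56.6917
```

View pics/j1.png

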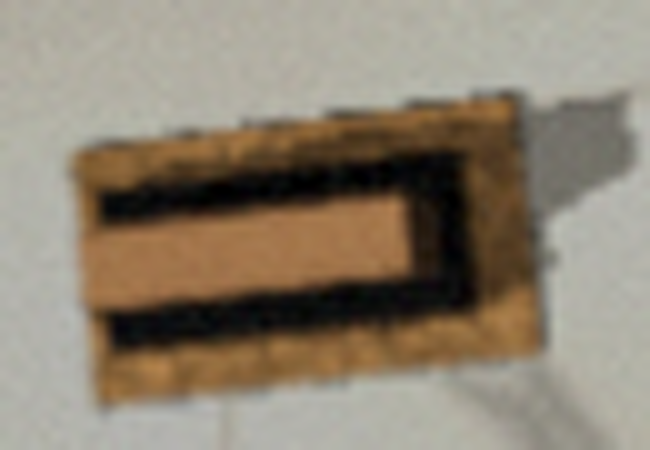

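View pics/j2.png

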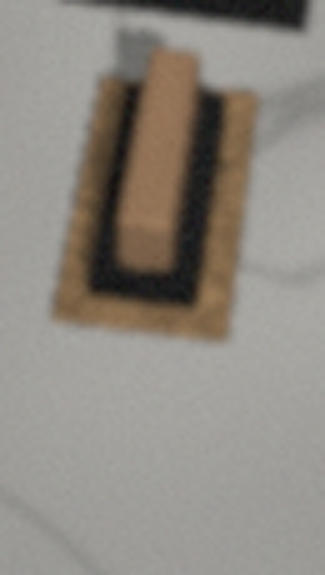

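View pics/side_f.png

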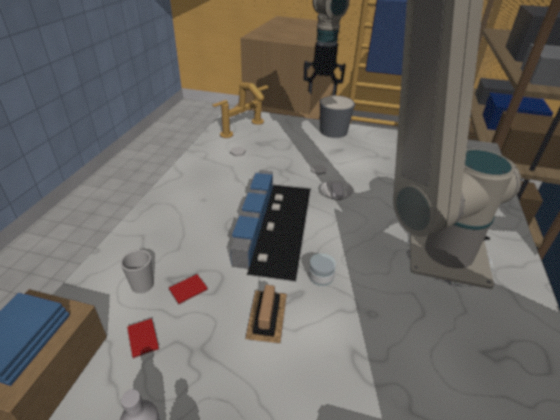

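```bash
python3 - <<'E'
from h import *
c=cam("top")
for p in([(100,190),(465,152),(472,302),(112,348)],):
    P=onplane(c,np.array(p)/10-.5+np.array([145,220]),.022)[:,:2]
    print(P.mean(0).round(4),[np.degrees(np.arctan2(*(a[::-1]))).round(1) for a in(P[0]-P[1],P[3]-P[2])])
    if np.linalg.norm(P.mean(0)-[.4278,.3377])<.006: robot.close_job(); print("closed")
E
```

```text
[0.4283 0.3386] [np.float64(97.2), np.float64(98.7)]
the job is handed in; nothing more can be done
closed
```

I swept all four chips off the kerb with the float, put the float back on its pad, and laid the three cap tiles on the kerb. The job is handed in, with the robot's clock at about 57 s of the 192 s allowed. No verdict was reported.

My last checks, all from the camera images:

- **Chips:** all four are on the black mat, and nothing was left on the kerb top before tiling. Only the float touched them.
- **Float:** upright on the pad, about 1 mm from its centre. Its yaw reads 97.2–98.7° against the pad's 98.0°.
- **Tiles:** within 1 mm of the middle of the kerb's depth, at y = +110, −1 and −111 mm along it. They don't overlap, and none overhangs an end.
- **Candle:** still standing where it was. The red tiles and the blue stack were not touched.

**Disagreements:** the front and back edges of each tile gave yaws about 2° apart, from −0.7° to +2.3° off the kerb. I put this down to the hand-picked pixel corners, because the tiles were set down at the kerb's measured angle. The top and side views of the kerb centre differed by about 1.5 mm.

I saw no knock to the float and no slackening of the grip.

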